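# Load a dielectric test cell and shut its guard

## Robot

A 6-joint arm with a two-finger parallel gripper is mounted at the origin on the work surface; the furniture and walls round the work are solid. World frame = base frame: x ahead of the robot, y to its left, z up, the work surface at z = 0. Lengths are in m, angles in rad, forces in N, time in s.
With the tool pointing down it reaches from about 0.4 to 0.825 m from the base axis. Payload 7 kg.
Tool frame: the origin (TCP) lies midway between the tips of the shut fingers; the grasp point (between the pads) lies tcp_to_grasp behind it (tcp_to_grasp is the distance from the TCP to the grasp point, in m); z points along the fingers, y is the line along which they close (so a half turn about z gives the same grasp; the last joint's range is limited). The gripper opens to 88 mm and grips with 3 to 60 N. Pads are 19 mm wide; open, the fingers measure 130 mm over their backs; the gripper's body (78 mm by 193 mm) begins 47 mm behind the grasp point.
Start: joints at [1.405, 0.359, 0.012, 0, -1.224, -0.288], TCP at [0.296, 0.607, 0.227] pointing down, gripper open.
Joint ranges: [-3.07, 3.07], [-1.43, 2.12], [-1.02, 1.25], [-3.03, 1.67], [-3.05, -0], [-3.03, 3.03]. Speed limits (rad/s): [2.39, 2.39, 3.01, 3.14, 3.14, 3.14].

## Interface

Orientations are given as a unit quaternion [x, y, z, w].
In Python, from workcell import observe, grab_frame, job_done, tcp_to_grasp gives the robot as it stands.
- The arm moves only by the shell command python3 -m pendant 'ROWS' [FORCE]. ROWS is JSON, a list of rows, each a list of 7 numbers: the closure, from 0 (fully open) to 1 (shut), then the shift along the tool's x, y, z in cm, then the turn, a rotation vector about the tool's x, y, z in rad. In form: [[claw, x, y, z, rx, ry, rz], ...]. A call has 1 to 10 rows; each row is the pose to reach, as a shift and turn from the pose commanded when the call began, along the tool's axes at that moment; what a row does not reach only later rows make up. A row lasts 1/8 s, in which the tool goes at most 62.5 mm and 10.7 degrees, less where a joint would pass 70% of its speed; a pose out of reach is approached as far as the arm can. A call with a gripper value outside its range is refused whole. The fingers move at their own pace and stop on an object; FORCE is the grip in N (left out, the last holds). Time passes only in rows, so rows that repeat a pose let the fingers close. It gives the time, the measured TCP pose, the force, the opening and the grip force at its end, in the units of the state.
- observe(): the state, without advancing time (a new reading comes with each control period).
- grab_frame(name): name is "side" or "top" or "wrist"; returns a dict with "image" (400x640x3 uint8, blue, green, red), "fx", "fy", "cx", "cy" (pixels), "R" (3x3) and "t" (3): a world point X has camera coordinates R X + t. Camera axes: x right, y down, z forward; pixel columns grow to the right and rows downward; lengths in m; the calibration is good to about 2 mm. A picture is of the moment at which its call begins. There is no depth.
- job_done(): hands the job in; it is judged then, once.
The state is a dict: "time": time; "joint_pos": joint angles; "dq": joint speeds; "joint_efforts": joint torques, N m; "eef_pos": TCP position; "ee_rot": TCP orientation; "force": force on the tool from outside, world axes, zero at the start; "moment": the same for the moment, N m; "grip_width": opening from 0.0 (shut) to 1.0 (fully open); "grasp_force": force on a finger pad.
Only numpy, scipy, OpenCV 4.12 (cv2) and the standard library are available. Lean on these libraries where they do the work, as an engineer would, in place of code of your own. Each camera call takes 0.05 s, during which the arm holds its last target. There are 200 camera calls.

## Task

Load the test cell: lower the thick metal block into the pocket between the four corner posts, then the plate with the window squarely on it, then the metal plate with the knob on top, knob up, so that all three lie flat; set each down and let go of it, do not drop it. Then push the clear sliding guard over the stack, all the way home until its catch clicks. Leave the other things on the table where they are.

Things in the scene. Friction and masses are not known exactly. Their poses are not given: they have to be found in the camera images.
- fixture: Fixed grey base plate, 124 (x) x 295 (y) x 10 mm; origin on the table under the pocket's centre; z up; y its long axis, along which the guard slides; plate from y = -80 to +215 mm. Besides posts and guard: rails at x = +-41 (14 mm high), an end plate at y = -66 (58 mm high), the catch at x = 53, y = -46 (24 mm high).
- pocket (a point): Centre of the pocket's floor, 16 mm above the table; axes as the fixture's. Pocket 48 (x) x 76 (y) mm between four L-shaped corner posts (6 mm thick, legs 11 mm, so the long sides are open for 54 mm between them), tops 68 mm above the table, the last 10 mm flared as a lead-in. Seated, the parts' origins lie above this point by: block 0, spacer 28, cover_plate 38 mm.
- block: Loose aluminium block, the lowest part, 44 (x) x 72 (y) x 28 (z) mm, about 0.24 kg; origin at the centre of its underside. Alike after a half turn about z.
- spacer: Loose off-white plastic plate with a rectangular window (20 x 40 mm) right through it, the middle part, 44 (x) x 72 (y) x 10 (z) mm, about 0.05 kg; origin at the centre of its underside. Alike after a half turn about z.
- cover_plate: Loose steel plate, the top part, 44 (x) x 72 (y) x 8 mm, with an upright black knob in the middle, 16 mm in diameter, 24 mm high (top 32 mm above the underside); about 0.19 kg; origin at the centre of its underside. Alike after a half turn about z.
- guard (a joint): Guard's travel (m): 0 = open, at the fixture's +y end; 0.155 = shut at its stop, over the pocket. Slides along the fixture's -y, friction about 1.2 N, stays where left. Meets a spring catch at 0.143; about 8 N carries it over, it snaps past at 0.150 and is held at 0.155. Clear tunnel, 86 (x) x 110 (y) mm, top 99 mm above the table, open towards the pocket.
- guard_tab (a point): Middle of the upper edge of the guard's upright black tab: 132 mm above the table; the tab is 50 (fixture x) x 10 (fixture y) mm and stands 32 mm above the guard's top. When the guard is shut it is straight above the pocket's centre.
- compass: Loose plotting compass, 44 mm across, 11 mm high; leave alone; origin at the centre of its underside.
- hex_nut: Loose hexagon nut, 21 x 18 x 10 mm; leave alone; origin at the centre of its underside.
- film_pot: Loose black pot with a grey lid, 34 mm across, 50 mm high; leave alone; origin at the centre of its underside.
- adapter: Loose small black mains adapter, 30 x 50 x 22 mm; leave alone; origin at the centre of its underside.
- multimeter: Loose hand-held multimeter, 145 x 74 x 43 mm; leave alone; origin at the centre of its underside.
There are look-alikes about, which are no part of the job. What is shaped like the cover_plate but orange is not meant. What is shaped like the block but blue is not meant.

How it is judged:
By the outcome, as a careful person would: the job done as asked, in the order asked, and still so for the second after the job is handed in, with the robot touching nothing.
It also fails if it takes over 72 s, if anything falls off the work surface, if the arm or the gripper's body presses on something with over 40 N, if the wrist force passes 120 N, or if a joint passes its speed limit or range.

## Working session

There is one attempt and no reset: what is moved stays moved. The work goes in short steps, Python scripts to look and compute and a shell command to move; the robot and the scene stay as the last step left them, time stands still between calls to the robot, and variables do not carry over. Pictures are saved under pics/ and viewed, at most 11 in all, crops included, and the job is handed in when it is done.

```bash
mkdir -p pics; ls; python3 - <<'E'
from workcell import *
import cv2,numpy as np
print(observe(), tcp_to_grasp)
for n in ("top","side"):
    f=grab_frame(n); cv2.imwrite(f"pics/{n}0.png",f["image"]); print(n,f["fx"],f["fy"],f["cx"],f["cy"],np.round(f["R"],4).tolist(),np.round(f["t"],4).tolist())
    np.savez(f"{n}.npz",**f)
E
```

```text
pics
{'time': 0.0, 'joint_pos': array([ 1.40506599e+00,  3.59397855e-01,  1.10641288e-02, -3.59033995e-04,
       -1.22413965e+00, -2.88095225e-01]), 'dq': array([-0.00114775, -0.00037076, -0.00070222,  0.0013688 , -0.00179719,
       -0.00024635]), 'joint_efforts': array([-7.61769461e-04, -5.82721603e+01,  2.93061626e+01,  6.99701920e+00,
        6.94390954e-03, -1.63977584e-04]), 'eef_pos': array([0.29573211, 0.60620754, 0.22561631]), 'ee_rot': array([ 9.74351459e-01, -2.25030006e-01, -1.17200271e-04,  8.47275396e-04]), 'force': array([ 0.53073901, -0.78472763,  0.37864063]), 'moment': array([-0.01724796, -0.00580769,  0.02015298]), 'grasp_force': 0.0, 'grip_width': 0.999867816920504} 0.0188
top 379.4077152265875 379.4077152265875 321.64463802268205 201.2426047591438 [[0.0016, -0.9999, 0.0168], [-0.9954, -0.0032, -0.0953], [0.0954, -0.0165, -0.9953]] [-0.0624, 0.549, 1.1281]
side 420.43321183608356 420.43321183608356 327.9923368946805 196.97722169760402 [[0.9737, -0.2279, 0.0042], [-0.094, -0.4183, -0.9034], [0.2076, 0.8793, -0.4287]] [-0.5442, 0.1179, 1.5059]
```

View pics/top0.png

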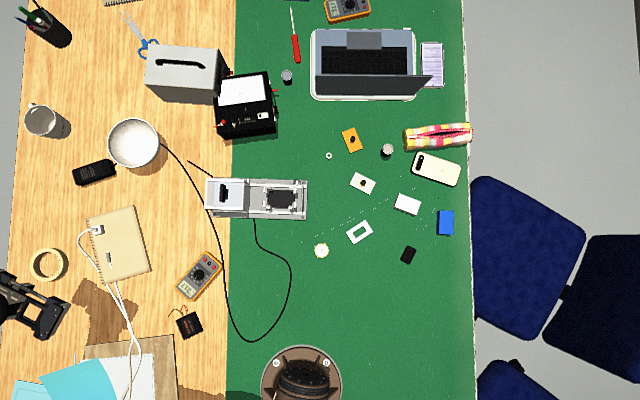

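View pics/side0.png

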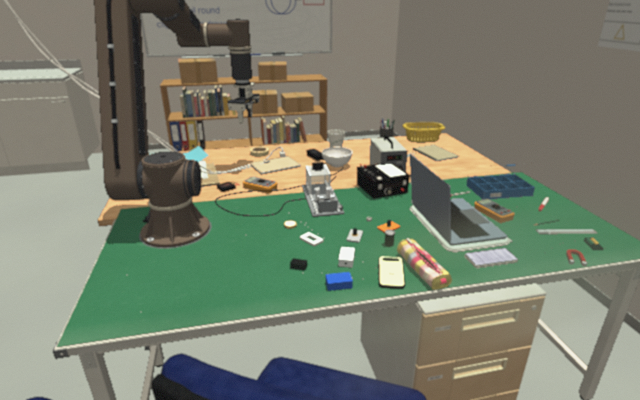

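The top view shows the fixture at about (255,198), with the guard tab at (223,190) and the pocket at (285,198). It also shows the cover plate at (362,183), block at (407,204), spacer at (359,232), the orange decoy at (351,140) and the blue decoy at (446,222). The side view agrees. Next I'll take contours from a crop.

```bash
cat > h.py <<'E'
import numpy as np,cv2
from scipy.spatial.transform import Rotation as Rot
def ray(f,uv,z):
    "image pixels -> world points on plane z"
    uv=np.atleast_2d(uv).astype(float)
    d=np.c_[(uv[:,0]-f["cx"])/f["fx"],(uv[:,1]-f["cy"])/f["fy"],np.ones(len(uv))]@f["R"]
    c=-f["R"].T@f["t"]
    return c+d*((z-c[2])/d[:,2])[:,None]
def proj(f,X):
    p=np.atleast_2d(X)@f["R"].T+f["t"]
    return np.c_[p[:,0]/p[:,2]*f["fx"]+f["cx"],p[:,1]/p[:,2]*f["fy"]+f["cy"]]
def rect(f,mask,z):
    "min-area rectangle on plane z of the largest contour: centre, size, long-axis angle(deg)"
    cs,_=cv2.findContours(mask.astype(np.uint8),cv2.RETR_EXTERNAL,cv2.CHAIN_APPROX_NONE)
    c=max(cs,key=cv2.contourArea)[:,0]
    P=ray(f,c,z)[:,:2]
    (cx,cy),(w,h),a=cv2.minAreaRect((P*1000).astype(np.float32))
    if w<h: a+=90; w,h=h,w
    return np.round([cx,cy,w,h,(a+90)%180-90],1)
E
python3 - <<'E'
from h import *
f=np.load("top.npz"); im=f["image"]
hsv=cv2.cvtColor(im,cv2.COLOR_BGR2HSV)
m=(hsv[...,1]<70)&(hsv[...,2]>150)
n,l,s,c=cv2.connectedComponentsWithStats(m.astype(np.uint8))
for i in range(1,n):
    if s[i,4]>60 and 200<c[i][0]<470 and 100<c[i][1]<300: print(i,s[i],c[i].round(1))
for name,(u,v),z in (("block",(407,204),.028),("spacer",(359,232),.010),("cover",(362,183),.008)):
    sub=np.zeros_like(m); sub[v-16:v+17,u-18:u+19]=m[v-16:v+17,u-18:u+19]
    print(name,rect(f,sub,z))
print(ray(f,[[205,178],[305,180],[307,219],[207,217]],.01).round(3))
cv2.imwrite("pics/c1.png",cv2.resize(im[130:260,195:425],None,fx=3.4,fy=3.4,interpolation=cv2.INTER_CUBIC))
E
```

```text
57 [448 122  15   7  68] [455.3 125.1]
60 [407 128  15  10  63] [414.9 132.8]
66 [383 143  11  12  94] [387.5 148.6]
68 [412 152  49  34 909] [437.6 168.9]
70 [350 172  26  23 296] [362.2 182.6]
71 [ 204  177   45   36 1166] [224.5 193.9]
73 [ 249  179   59   41 1546] [275.9 198.8]
76 [395 193  27  22 359] [407.6 203.7]
98 [346 220  27  24 283] [359.1 231.5]
114 [315 244  13  13 134] [321.1 249.9]
block [ 542.5 -323.3   73.2   46.    68.6]
spacer [ 458.  -176.5   73.    45.7  -57.2]
cover [ 609.4 -188.3   71.    45.2   63.4]
[[ 0.622  0.299  0.01 ]
 [ 0.617 -0.01   0.01 ]
 [ 0.496 -0.016  0.01 ]
 [ 0.501  0.289  0.01 ]]
```

View pics/c1.png

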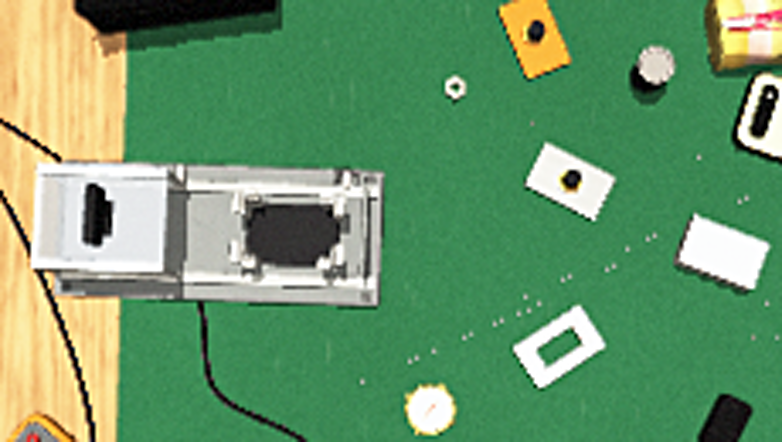

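The crop shows the white block, the windowed spacer, the cover plate with its black knob, and the fixture, whose dark pocket floor is at crop (294,234). The sizes match (73x46, 73x46 and 71x45 mm). I'll drive over the pocket first and look from there with the wrist camera.

```bash
cat >> h.py <<'E'
def go(x,y,z,a,lift=None):
    "shift (cm) and turn (rad) in present tool axes to TCP (mm) with tool x at angle a (deg), pointing down"
    from workcell import observe
    s=observe(); R=Rot.from_quat(s["ee_rot"])
    T=Rot.from_euler("z",a,degrees=True)*Rot.from_euler("x",180,degrees=True)
    d=R.inv().apply(np.array([x,y,z])/1000-s["eef_pos"])*100
    print("go",np.round(d,2),np.round((R.inv()*T).as_rotvec(),3))
def st():
    from workcell import observe
    s=observe(); x=Rot.from_quat(s["ee_rot"]).as_matrix()
    print("t",round(s["time"],2),"p",np.round(s["eef_pos"]*1000,1),"a",round(np.degrees(np.arctan2(x[1,0],x[0,0])),2),"z",x[:,2].round(3),"F",np.round(s["force"],1),"w",round(s["grip_width"]*88,1),"g",round(s["grasp_force"],1))
E
python3 - <<'E'
from h import *
f=np.load("top.npz")
print(ray(f,[281.5,198.8],.016))
go(540,60,300,-90)
E
```

```text
[[0.55732736 0.06195112 0.016     ]]
go [45.91 38.4  -7.36] [ 1.000e-03 -1.000e-03  1.117e+00]
```

```bash
python3 -m pendant '[[0,45.9,38.4,-7.4,0,0,1.117],[0,45.9,38.4,-7.4,0,0,1.117],[0,45.9,38.4,-7.4,0,0,1.117],[0,45.9,38.4,-7.4,0,0,1.117],[0,45.9,38.4,-7.4,0,0,1.117],[0,45.9,38.4,-7.4,0,0,1.117],[0,45.9,38.4,-7.4,0,0,1.117],[0,45.9,38.4,-7.4,0,0,1.117],[0,45.9,38.4,-7.4,0,0,1.117],[0,45.9,38.4,-7.4,0,0,1.117]]' 20
python3 -m pendant '[[0,0,0,0,0,0,0],[0,0,0,0,0,0,0]]'
python3 - <<'E'
from h import *; from workcell import *
st(); f=grab_frame("wrist"); np.savez("w1.npz",**f); cv2.imwrite("pics/w1.png",f["image"])
print((-f["R"].T@f["t"]).round(3), f["R"].round(2).tolist())
print(proj(f,[[.557,.062,.016]]))
E
```

```text
time: 1.35
eef_pos: [0.5406, 0.0578, 0.3007]
ee_rot: [-0.707, 0.708, -0.0, -0.0]
force: [0.4, 0.8, 0.6]
grip_width: 0.998
grasp_force: 0.0
time: 1.6
eef_pos: [0.5398, 0.0603, 0.3001]
ee_rot: [-0.707, 0.707, 0.0, -0.0]
force: [0.4, 0.6, -0.2]
grip_width: 0.998
grasp_force: 0.0
t 1.6 p [539.8  60.3 300.1] a -90.05 z [-0.001 -0.    -1.   ] F [ 0.4  0.6 -0.2] w 87.9 g 0.0
[ 0.541 -0.007  0.459] [[-1.0, 0.0, 0.0], [0.0, 0.97, 0.25], [-0.0, 0.25, -0.97]]
[[306.35252388 164.23703484]]
```

View pics/w1.png

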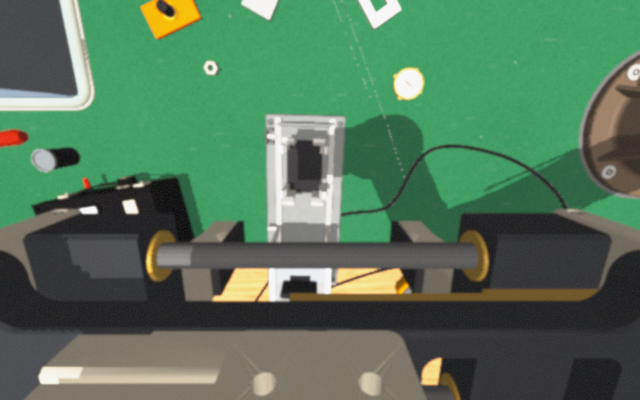

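The wrist view shows the fixture plate spanning columns 266–345 with its near end at row 116, and the pocket at (306,163). I'll fit its edges precisely.

```bash
python3 - <<'E'
from h import *
f=np.load("w1.npz"); im=f["image"]
c=im[105:240,250:360]; cv2.imwrite("pics/w1c.png",cv2.resize(c,None,fx=4.4,fy=4.4,interpolation=cv2.INTER_CUBIC))
hsv=cv2.cvtColor(im,cv2.COLOR_BGR2HSV)
g=((hsv[...,0]>50)&(hsv[...,0]<90)&(hsv[...,1]>90)) # green
L=[];Rr=[]
for v in range(150,210,2):
    r=~g[v,240:380]; i=np.where(r[20:110])[0]+260
    # contiguous run through col 300
    a=300
    while not g[v,a]: a-=1
    b=300
    while not g[v,b] and b<380: b+=1
    L.append((a+.5,v)); Rr.append((b-.5,v))
for n,P in (("L",L),("R",Rr)):
    W=ray(f,P,.010); k=np.polyfit(W[:,1],W[:,0],1); r=W[:,0]-np.polyval(k,W[:,1]); 
    ok=abs(r)<.0015; k=np.polyfit(W[ok,1],W[ok,0],1); print(n,k,ok.sum(),"x@.067",np.polyval(k,.067))
E_=[]
for u in range(272,342,2):
    v=130
    while not g[v,u]: v-=1
    E_.append((u,v+.5))
W=ray(f,E_,.010);k=np.polyfit(W[:,0],W[:,1],1);r=W[:,1]-np.polyval(k,W[:,0]);ok=abs(r)<.003;k=np.polyfit(W[ok,0],W[ok,1],1);print("end",k,ok.sum(),"y@.557",np.polyval(k,.557))
E
```

```text
L [0.04685761 0.61991004] 30 x@.067 0.6230494974478225
R [0.03115063 0.49558636] 30 x@.067 0.49767344776841566
end [-0.0289011   0.00101511] 35 y@.557 -0.015082804348120867
```

View pics/w1c.png

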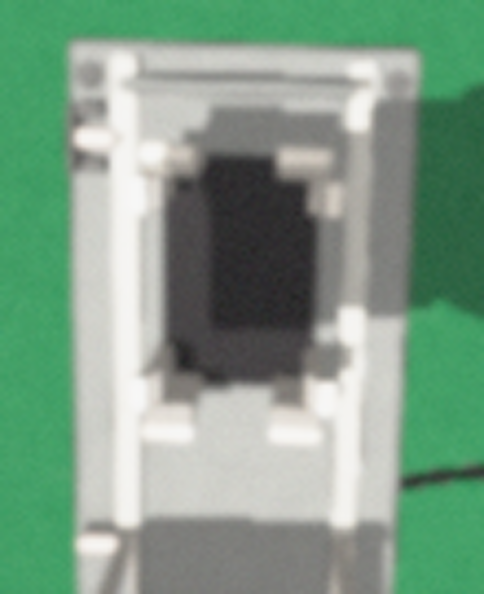

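The zoom shows the post tops at about (168,425), (298,425), (170,157) and (305,160) in the crop, and the fixture is turned about -2°. I'll cross-check the pocket centre with the post tops, then go to the block.

```bash
python3 - <<'E'
from h import *
f=np.load("w1.npz")
c=np.array([[143,440],[322,440],[140,145],[333,145]])/4.4+[250,105]
W=ray(f,c,.068);print(W.round(4),W.mean(0)); print("expect", proj(f,[[.560,.065,.016]])) 
go(542.5,-323.3,110,68.6-180)
E
```

```text
[[0.5903 0.1135 0.068 ]
 [0.5312 0.1135 0.068 ]
 [0.5882 0.0177 0.068 ]
 [0.5283 0.0177 0.068 ]] [0.55952466 0.06558023 0.068     ]
expect [[304.4824033  166.11366825]]
go [38.41 -0.28 19.02] [ 0.001 -0.     0.374]
```

Pocket at (559.7, 65.3) mm, turned -1.8°, and the two estimates agree within 1 mm. Moving to the block.

```bash
python3 -m pendant '[[0,38.4,-0.3,10,0,0,0.374],[0,38.4,-0.3,12,0,0,0.374],[0,38.4,-0.3,19,0,0,0.374],[0,38.4,-0.3,19,0,0,0.374],[0,38.4,-0.3,19,0,0,0.374],[0,38.4,-0.3,19,0,0,0.374],[0,38.4,-0.3,19,0,0,0.374],[0,38.4,-0.3,19,0,0,0.374],[0,38.4,-0.3,19,0,0,0.374]]' | tail -1
python3 - <<'E'
from h import *; from workcell import *
st(); f=grab_frame("wrist"); np.savez("w2.npz",**f); im=f["image"]
hsv=cv2.cvtColor(im,cv2.COLOR_BGR2HSV); m=(hsv[...,1]<70)&(hsv[...,2]>150)
p=proj(f,[[.5425,-.3233,.028]])[0]; print(p)
n,l,s,c=cv2.connectedComponentsWithStats(m.astype(np.uint8))
for i in range(1,n):
    if s[i,4]>300: print(s[i],c[i].round(), rect(f,l==i,.028))
go(542.5,-323.3,12,68.6-180)
E
```

```text
grasp_force: 0.0
t 2.77 p [ 543.5 -322.8  110.5] a -111.38 z [-0.  0. -1.] F [0.4 0.2 0.5] w 87.7 g 0.0
[318.28595773 196.44709746]
[   0    0  172   69 6717] [60. 24.] [ 663.6 -509.7  139.6   47.3  -21.3]
[  107    55   102   165 11203] [158. 129.] [ 650.1 -415.4  136.5   65.    71.1]
[  0  88  26  51 780] [ 10. 116.] [ 752.1 -480.6   39.8   20.1   52.7]
[ 293  160   49   78 3691] [317. 198.] [ 544.7 -320.7   71.4   44.3   68.6]
[ 55 184  36  28 581] [ 72. 199.] [ 749.4 -398.5   29.4   23.4    4. ]
[  39  367  177   17 1458] [115. 378.] [ 805.2 -213.6  189.1   21.3  -21.4]
go [0.13 0.11 9.92] [-0.001  0.     0.001]
```

```bash
python3 -m pendant '[[0,-0.1,0,5,0,0,0],[0,-0.1,0,9.9,0,0,0],[0,-0.1,0,9.9,0,0,0],[0.6,-0.1,0,9.9,0,0,0],[0.6,-0.1,0,9.9,0,0,0],[0.6,-0.1,0,9.9,0,0,0],[0.6,-0.1,0,9.9,0,0,0],[0.6,-0.1,0,9.9,0,0,0]]' 35
python3 - <<'E'
from h import *
st()
E
```

```text
time: 3.82
eef_pos: [0.5436, -0.3229, 0.0119]
ee_rot: [-0.563, 0.826, -0.0, 0.0]
force: [-1.9, 1.3, 5.3]
grip_width: 0.498
grasp_force: 35.1
t 3.83 p [ 543.6 -322.9   11.9] a -111.43 z [ 0. -0. -1.] F [-1.9  1.3  5.3] w 43.8 g 35.1
```

```bash
python3 -m pendant '[[0.6,0,0,-3,0,0,0],[0.6,0,0,-9,0,0,0],[0.6,0,0,-13,0,0,0],[0.6,0,0,-13,0,0,0]]' | tail -1
python3 - <<'E'
from h import *; from workcell import *
st(); f=grab_frame("wrist"); im=f["image"]; z=observe()["eef_pos"][2]+.016
hsv=cv2.cvtColor(im,cv2.COLOR_BGR2HSV); m=(hsv[...,1]<70)&(hsv[...,2]>140)
p=proj(f,observe()["eef_pos"]+[0,0,.016])[0]; print(p)
cv2.imwrite("pics/w3.png",im)
n,l,s,c=cv2.connectedComponentsWithStats(m.astype(np.uint8))
for i in range(1,n):
    if s[i,4]>300: print(s[i],c[i].round(), rect(f,l==i,z))
go(559.7,65.3,145,-91.8)
E
```

```text
grasp_force: 35.0
t 4.33 p [ 545.3 -323.5  145.3] a -111.42 z [ 0.006 -0.002 -1.   ] F [ 0.2 -0.9 -2.5] w 43.6 g 35.0
[320.51747713 243.66301155]
[    0     0   229    76 10684] [82. 29.] [ 598.  -455.7  113.    31.8  -21.5]
[ 137   62   88  147 9029] [181. 130.] [ 588.7 -401.8   73.    35.    70.9]
[   0   72   76   69 2111] [ 41. 103.] [ 643.1 -444.    39.2   20.7  -70.7]
[  0 117  35  47 543] [ 16. 139.] [ 667.6 -432.7   23.7    6.9  -81.6]
[ 93 174  31  32 592] [109. 190.] [ 637.7 -392.7   16.2   12.1    3.5]
[ 276  185   82   57 4527] [317. 213.] [ 539.5 -340.1   44.1   32.2  -21.2]
[ 279  269   77   26 1892] [317. 281.] [ 554.3 -301.1   44.3   16.4  -21.2]
[  38  366  180   19 2714] [122. 376.] [ 694.  -282.   117.1   14.6  -21. ]
[254 372  21  24 404] [264. 383.] [ 614.  -243.8   19.2   13.    65.3]
[359 372  21  24 390] [370. 383.] [ 550.2 -219.4   19.1   12.9   71.8]
go [-36.7   12.72  -0.23] [-0.002  0.    -0.343]
```

View pics/w3.png

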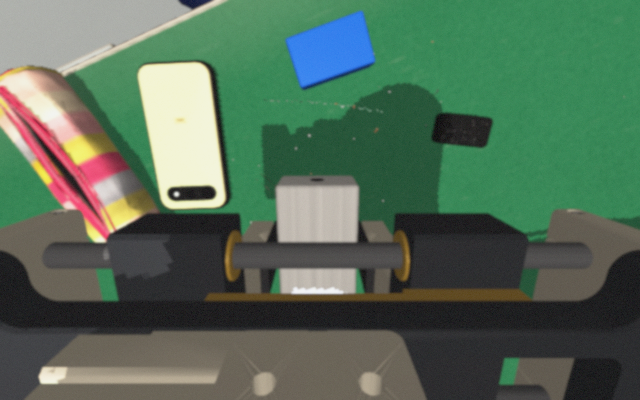

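The view shows the block held squarely, with its front top edge at row 185. Its centre is therefore about 2.3 mm towards tool -x, so I'll aim the TCP at y=63.0.

```bash
python3 -m pendant '[[0.6,-36.5,12.7,-0.2,0,0,-0.343],[0.6,-36.5,12.7,-0.2,0,0,-0.343],[0.6,-36.5,12.7,-0.2,0,0,-0.343],[0.6,-36.5,12.7,-0.2,0,0,-0.343],[0.6,-36.5,12.7,-0.2,0,0,-0.343],[0.6,-36.5,12.7,-0.2,0,0,-0.343],[0.6,-36.5,12.7,-0.2,0,0,-0.343],[0.6,-36.5,12.7,-0.2,0,0,-0.343],[0.6,-36.5,12.7,-0.2,0,0,-0.343]]' | tail -1
python3 - <<'E'
from h import *; from workcell import *
st(); go(559.7,63.0,85,-91.8)
E
```

```text
grasp_force: 35.0
t 5.5 p [557.9  62.3 142.6] a -91.83 z [-0.002 -0.001 -1.   ] F [-0.1 -0.3 -1.9] w 43.9 g 35.0
go [-0.08 -0.19  5.76] [ 0.002 -0.001 -0.001]
```

```bash
python3 -m pendant '[[0.6,-0.1,-0.1,4,0,0,0],[0.6,-0.1,-0.1,5.4,0,0,0],[0.6,-0.1,-0.1,5.4,0,0,0]]' | tail -1
python3 - <<'E'
from h import *; from workcell import *
st(); go(559.7,63.0,28.5,-91.8); f=grab_frame("wrist");cv2.imwrite("pics/w4.png",f["image"][90:310,180:460].repeat(2,0).repeat(2,1))
np.savez("w4.npz",**f)
E
```

```text
grasp_force: 35.0
t 5.88 p [559.   63.1  88.7] a -91.85 z [-0.002 -0.001 -1.   ] F [-0.   0.9 -2.2] w 44.1 g 35.0
go [-0.   -0.09  6.02] [ 0.002 -0.001 -0.001]
```

View pics/w4.png

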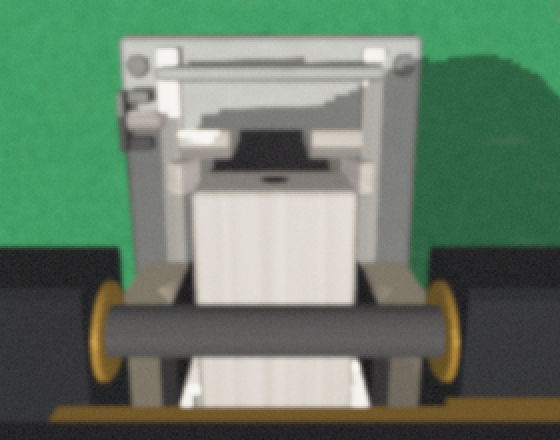

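The view shows the block just above the posts. The posts' outer edges are at crop columns 170/375 and the block's edges at 192/356, so it is nearly centred.

```bash
python3 - <<'E'
from h import *
f=np.load("w4.npz"); s=lambda P:np.array(P)/2+[180,90]
P=ray(f,s([[170,175],[375,175],[175,130],[364,130]]),.068);print(P.round(4))
B=ray(f,s([[192,190],[356,190]]),.1047);print(B.round(4), B.mean(0))
c=np.array([.5597,.0653]); a=np.radians(-1.8);Rz=np.array([[np.cos(a),-np.sin(a)],[np.sin(a),np.cos(a)]])
print("pred posts outer",c+Rz@[.03,-.033],c+Rz@[-.03,-.033],c+Rz@[.03,-.044], "block edge pred", c+Rz@[0,-.036])
E
```

```text
[[0.5923 0.031  0.068 ]
 [0.5257 0.0332 0.068 ]
 [0.5896 0.0165 0.068 ]
 [0.5294 0.0185 0.068 ]]
[[0.5799 0.0279 0.1047]
 [0.5372 0.0293 0.1047]] [0.5585343  0.02864254 0.1047    ]
pred posts outer [0.58864864 0.03137396] [0.52867825 0.03325861] [0.58830312 0.02037939] block edge pred [0.55856921 0.02931776]
```

```bash
python3 -m pendant '[[0.6,0,-0.1,1.5,0,0,0],[0.6,0,-0.1,3,0,0,0],[0.6,0,-0.1,4,0,0,0],[0.6,0,-0.1,5,0,0,0],[0.6,0,-0.1,5.7,0,0,0],[0.6,0,-0.1,5.9,0,0,0]]' | sed -n '1,5p'
python3 - <<'E'
from h import *; from workcell import *
st(); go(560,63.0,28,-91.8)
E
```

```text
time: 6.68
eef_pos: [0.5604, 0.0643, 0.03]
ee_rot: [-0.696, 0.718, 0.0, -0.0]
force: [0.3, -0.3, -2.1]
grip_width: 0.496
t 6.67 p [560.4  64.3  30. ] a -91.77 z [-0.001 -0.    -1.   ] F [ 0.3 -0.3 -2.1] w 43.7 g 35.0
go [0.13 0.04 0.2 ] [ 0.001 -0.     0.001]
```

```bash
python3 -m pendant '[[0.6,0,0,0.15,0,0,0],[0.6,0,0,0.25,0,0,0],[0.6,0,0,0.25,0,0,0]]' | sed -n '1,5p'
python3 - <<'E'
from h import *
st()
E
```

```text
time: 7.05
eef_pos: [0.5608, 0.0644, 0.0283]
ee_rot: [-0.696, 0.718, -0.0, 0.0]
force: [0.6, -0.2, -2.4]
grip_width: 0.5
t 7.05 p [560.8  64.4  28.3] a -91.77 z [ 0.  0. -1.] F [ 0.6 -0.2 -2.4] w 44.0 g 35.0
```

```bash
python3 -m pendant '[[0.6,0,0,0.05,0,0,0],[0.6,0,0,0.1,0,0,0],[0.6,0,0,0.1,0,0,0]]' | sed -n '1,5p'
```

```text
time: 7.42
eef_pos: [0.5608, 0.0644, 0.0279]
ee_rot: [-0.696, 0.718, -0.0, 0.0]
force: [-3.2, 0.3, 6.0]
grip_width: 0.499
```

```bash
python3 - <<'E'
from h import *
st()
E
```

```text
t 7.42 p [560.8  64.4  27.9] a -91.76 z [ 0.001  0.    -1.   ] F [-3.2  0.3  6. ] w 43.9 g 35.0
```

Contact at the expected height. I'll release, lift, and work out the move to the spacer.

```bash
python3 -m pendant '[[0.35,0,0,0,0,0,0],[0.35,0,0,0,0,0,0],[0.3,0,0,-1,0,0,0],[0.2,0,0,-6,0,0,0],[0,0,0,-12,0,0,0]]' | sed -n '1,5p'
python3 - <<'E'
from h import *
st(); go(458,-176.5,110,-57.2)
E
```

```text
time: 8.05
eef_pos: [0.56, 0.064, 0.1481]
ee_rot: [-0.696, 0.718, 0.0, -0.001]
force: [1.6, 0.5, 0.1]
grip_width: 0.858
t 8.05 p [560.   64.  148.1] a -91.77 z [-0.002 -0.001 -1.   ] F [1.6 0.5 0.1] w 75.5 g 0.0
go [24.35  9.44  3.86] [ 0.002 -0.001 -0.603]
```

```bash
python3 -m pendant '[[0,24.3,9.4,0,0,0,-0.603],[0,24.3,9.4,0,0,0,-0.603],[0,24.3,9.4,3.9,0,0,-0.603],[0,24.3,9.4,3.9,0,0,-0.603],[0,24.3,9.4,3.9,0,0,-0.603],[0,24.3,9.4,3.9,0,0,-0.603],[0,24.3,9.4,3.9,0,0,-0.603]]' | sed -n '1p'
python3 - <<'E'
from h import *; from workcell import *
st(); f=grab_frame("wrist"); im=f["image"]
hsv=cv2.cvtColor(im,cv2.COLOR_BGR2HSV); m=(hsv[...,1]<70)&(hsv[...,2]>150)
m=cv2.morphologyEx(m.astype(np.uint8),cv2.MORPH_OPEN,np.ones((3,3)))
p=proj(f,[[.458,-.1765,.010]])[0]; print(p)
n,l,s,c=cv2.connectedComponentsWithStats(m)
for i in range(1,n):
    if s[i,4]>300: print(s[i],c[i].round(), rect(f,l==i,.010))
E
```

```text
time: 8.93
t 8.93 p [ 459.8 -175.4  108.7] a -57.23 z [ 0.001 -0.    -1.   ] F [0.2 0.5 0.4] w 87.9 g 0.0
[320.11516161 193.50759669]
[ 131   46   96   89 3861] [180.  90.] [ 610.6 -186.7   72.8   44.4   62.7]
[ 29 129  22  23 330] [ 40. 140.] [698.  -81.1  20.4  18.4 -70.7]
[ 293  154   50   76 2701] [318. 190.] [ 460.4 -175.7   73.3   45.3  -57.2]
[  38  366  181   19 2907] [123. 375.] [525.8 122.2 206.9  25.6  32.8]
[253 372  22  24 448] [263. 383.] [389.6  49.   33.9  24.3 -59.4]
[359 372  22  24 434] [370. 383.] [286.9 -17.2  33.8  24.2 -55. ]
```

```bash
python3 -m pendant '[[0,0.05,0.05,5,0,0,0],[0,0.05,0.05,9.5,0,0,0],[0,0.05,0.05,10.6,0,0,0],[0,0.05,0.05,10.6,0,0,0],[0.6,0.05,0.05,10.6,0,0,0],[0.6,0.05,0.05,10.6,0,0,0],[0.6,0.05,0.05,10.6,0,0,0],[0.6,0.05,0.05,10.6,0,0,0],[0.6,0.05,0.05,10.6,0,0,0]]' 20 | sed -n '1,6p'
python3 - <<'E'
from h import *
st()
E
```

```text
time: 10.1
eef_pos: [0.4591, -0.1764, 0.0022]
ee_rot: [0.878, -0.479, 0.0, -0.0]
force: [-0.0, -0.3, 2.8]
grip_width: 0.503
grasp_force: 20.1
t 10.1 p [ 459.1 -176.4    2.2] a -57.23 z [ 0. -0. -1.] F [-0.  -0.3  2.8] w 44.2 g 20.1
```

```bash
python3 -m pendant '[[0.6,0,0,-3,0,0,0],[0.6,0,0,-8,0,0,0],[0.6,0,0,-12,0,0,0]]' | sed -n '1,6p'
python3 - <<'E'
from h import *
st(); go(560.2,65.5,100,-91.8)
E
```

```text
time: 10.48
eef_pos: [0.459, -0.1764, 0.1237]
ee_rot: [0.878, -0.479, 0.0, 0.0]
force: [0.7, 0.2, -0.7]
grip_width: 0.496
grasp_force: 20.0
t 10.47 p [ 459.  -176.4  123.7] a -57.22 z [ 0. -0. -1.] F [ 0.7  0.2 -0.7] w 43.7 g 20.0
go [-14.86 -21.61   2.37] [-0.    -0.     0.604]
```

```bash
python3 -m pendant '[[0.6,-14.9,-21.6,0,0,0,0.604],[0.6,-14.9,-21.6,0,0,0,0.604],[0.6,-14.9,-21.6,0,0,0,0.604],[0.6,-14.9,-21.6,0,0,0,0.604],[0.6,-14.9,-21.6,2,0,0,0.604],[0.6,-14.9,-21.6,2,0,0,0.604],[0.6,-14.9,-21.6,2,0,0,0.604],[0.6,-14.9,-21.6,2,0,0,0.604]]' | sed -n '1,6p'
python3 - <<'E'
from h import *; from workcell import *
st(); go(560.2,65.5,46.2,-91.8); f=grab_frame("wrist");cv2.imwrite("pics/w5.png",f["image"][90:310,180:460].repeat(2,0).repeat(2,1))
np.savez("w5.npz",**f)
E
```

```text
time: 11.48
eef_pos: [0.5599, 0.0651, 0.1026]
ee_rot: [-0.695, 0.719, -0.0, 0.0]
force: [0.4, 0.9, -0.6]
grip_width: 0.5
grasp_force: 20.0
t 11.47 p [559.9  65.1 102.6] a -91.88 z [ 0.001  0.    -1.   ] F [ 0.4  0.9 -0.6] w 44.0 g 20.0
go [-0.04 -0.03  5.64] [-0.001  0.    -0.001]
```

View pics/w5.png

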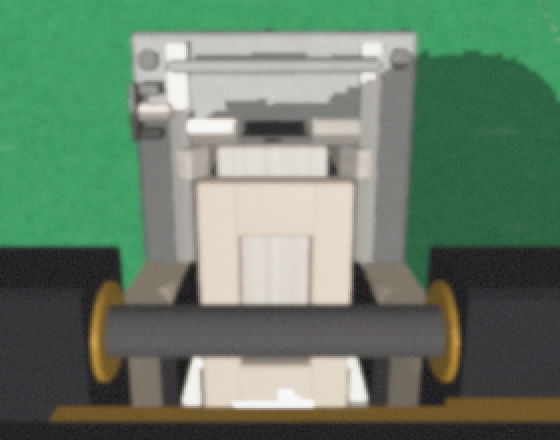

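The spacer is held level and square above the block. Its front edge is at crop row 181 and the block's front edge at row 146.

```bash
python3 - <<'E'
from h import *
f=np.load("w5.npz"); s=lambda P:np.array(P)/2+[180,90]
print("block",ray(f,s([[216,146],[328,146]]),.044).round(4))
print("spacer",ray(f,s([[197,181],[353,181]]),.1104).round(4))
E
```

```text
block [[0.582  0.0298 0.044 ]
 [0.5385 0.0312 0.044 ]]
spacer [[0.5805 0.0293 0.1104]
 [0.5378 0.0307 0.1104]]
```

```bash
python3 -m pendant '[[0.6,-0.05,-0.08,1.5,0,0,0],[0.6,-0.05,-0.08,3,0,0,0],[0.6,-0.05,-0.08,4.2,0,0,0],[0.6,-0.05,-0.08,5,0,0,0],[0.6,-0.05,-0.08,5.5,0,0,0],[0.6,-0.05,-0.08,5.5,0,0,0]]' | sed -n '1,6p'
python3 - <<'E'
from h import *
st()
E
```

```text
time: 12.28
eef_pos: [0.5609, 0.0664, 0.0469]
ee_rot: [-0.696, 0.718, -0.0, -0.0]
force: [-0.2, 0.7, -1.0]
grip_width: 0.503
grasp_force: 20.0
t 12.28 p [560.9  66.4  46.9] a -91.82 z [-0. -0. -1.] F [-0.2  0.7 -1. ] w 44.3 g 20.0
```

```bash
python3 -m pendant '[[0.6,0,0,0.05,0,0,0],[0.6,0,0,0.1,0,0,0],[0.6,0,0,0.1,0,0,0]]' | sed -n '1,6p'; python3 -m pendant '[[0.6,0,0,0.05,0,0,0],[0.6,0,0,0.05,0,0,0]]'|sed -n '1,6p'
```

```text
time: 12.65
eef_pos: [0.5609, 0.0664, 0.0462]
ee_rot: [-0.696, 0.718, -0.0, 0.0]
force: [-1.1, 0.2, -1.4]
grip_width: 0.498
grasp_force: 20.0
time: 12.9
eef_pos: [0.5608, 0.0664, 0.0461]
ee_rot: [-0.696, 0.718, -0.0, 0.0]
force: [-2.2, 0.5, 5.5]
grip_width: 0.5
grasp_force: 20.0
```

Contact at the expected height. Release, lift, go to the cover plate.

```bash
python3 -m pendant '[[0.35,0,0,0,0,0,0],[0.35,0,0,0,0,0,0],[0.3,0,0,-1,0,0,0],[0.2,0,0,-6,0,0,0],[0,0,0,-10,0,0,0]]' | sed -n '1,2p'
python3 - <<'E'
from h import *
st(); go(610.6,-187,110,63.0-180)
E
```

```text
time: 13.52
eef_pos: [0.5611, 0.0664, 0.1477]
t 13.53 p [561.1  66.4 147.7] a -91.82 z [ 0.001 -0.    -1.   ] F [1.4 0.  0.3] w 75.1 g 0.0
go [25.17 -5.75  3.78] [-0.001  0.     0.44 ]
```

```bash
python3 -m pendant '[[0,25.2,-5.7,0,0,0,0.44],[0,25.2,-5.7,0,0,0,0.44],[0,25.2,-5.7,3.8,0,0,0.44],[0,25.2,-5.7,3.8,0,0,0.44],[0,25.2,-5.7,3.8,0,0,0.44],[0,25.2,-5.7,3.8,0,0,0.44],[0,25.2,-5.7,3.8,0,0,0.44]]' | sed -n '1p'
python3 - <<'E'
from h import *; from workcell import *
st(); f=grab_frame("wrist"); im=f["image"]
hsv=cv2.cvtColor(im,cv2.COLOR_BGR2HSV); m=(hsv[...,1]<70)&(hsv[...,2]>150)
m=cv2.morphologyEx(m.astype(np.uint8),cv2.MORPH_OPEN,np.ones((3,3)))
print(proj(f,[[.6106,-.187,.008]])[0])
n,l,s,c=cv2.connectedComponentsWithStats(m)
for i in range(1,n):
    if s[i,4]>300: print(s[i],c[i].round(), rect(f,l==i,.008))
E
```

```text
time: 14.4
t 14.4 p [ 610.  -186.4  108.3] a -116.99 z [ 0.001  0.    -1.   ] F [ 0.1 -0.4 -0.4] w 87.9 g 0.0
[316.60833501 192.00163042]
[  93    0   98   68 4132] [142.  27.] [ 675.  -375.6   71.5   52.3  -19.1]
[   5    5   46   41 1233] [28. 24.] [ 757.6 -421.7   32.4   26.2   -9.1]
[  44   63   43   39 1097] [66. 81.] [ 758.2 -372.7   32.8   26.3   -3.7]
[ 20  93  57  46 977] [ 45. 113.] [ 793.3 -357.    49.8   27.2  -86. ]
[ 293  157   47   72 2819] [316. 192.] [ 611.9 -185.8   70.    45.2   63. ]
[ 141  161   43   42 1434] [162. 182.] [ 736.2 -261.8   40.4   39.4   56.1]
[  0 191  17  38 353] [  5. 213.] [ 886.4 -305.1   39.4   15.1   47. ]
[552 194  38  19 520] [572. 204.] [396.4 -66.   37.1  17.7 -28.7]
[  38  366  181   19 2983] [126. 375.] [902.4 -91.7 208.6  25.8 -26.9]
[253 372  23  24 451] [264. 383.] [769.1 -10.   33.6  25.9  63.1]
[359 372  22  24 439] [370. 383.] [660.1  45.4  34.1  24.4  65.2]
```

```bash
python3 -m pendant '[[0,-0.1,-0.1,5,0,0,0],[0,-0.1,-0.1,9.5,0,0,0],[0,-0.1,-0.1,10.65,0,0,0],[0,-0.1,-0.1,10.65,0,0,0],[0.6,-0.1,-0.1,10.65,0,0,0],[0.6,-0.1,-0.1,10.65,0,0,0],[0.6,-0.1,-0.1,10.65,0,0,0],[0.6,-0.1,-0.1,10.65,0,0,0],[0.6,-0.1,-0.1,10.65,0,0,0]]' 35 | sed -n '1,6p'
```

```text
time: 15.58
eef_pos: [0.611, -0.187, 0.001]
ee_rot: [-0.522, 0.853, 0.0, -0.0]
force: [-0.9, 0.1, 1.4]
grip_width: 0.494
grasp_force: 35.4
```

```bash
python3 -m pendant '[[0.6,0,0,-3,0,0,0],[0.6,0,0,-8,0,0,0],[0.6,0,0,-12,0,0,0]]' | sed -n '1,6p'
python3 - <<'E'
from h import *
st(); go(560.9,66.4,103,-91.8)
E
```

```text
time: 15.95
eef_pos: [0.611, -0.187, 0.1225]
ee_rot: [-0.522, 0.853, -0.0, -0.0]
force: [0.6, 0.3, -1.6]
grip_width: 0.495
grasp_force: 35.0
t 15.95 p [ 611.  -187.   122.5] a -117.05 z [-0. -0. -1.] F [ 0.6  0.3 -1.6] w 43.5 g 35.0
go [-20.29  15.98   1.95] [-0.    -0.    -0.441]
```

```bash
python3 -m pendant '[[0.6,-20.2,15.9,0,0,0,-0.441],[0.6,-20.2,15.9,0,0,0,-0.441],[0.6,-20.2,15.9,0,0,0,-0.441],[0.6,-20.2,15.9,0,0,0,-0.441],[0.6,-20.2,15.9,1.5,0,0,-0.441],[0.6,-20.2,15.9,1.5,0,0,-0.441],[0.6,-20.2,15.9,1.5,0,0,-0.441],[0.6,-20.2,15.9,1.5,0,0,-0.441]]' | sed -n '1,2p'
python3 - <<'E'
from h import *; from workcell import *
st(); f=grab_frame("wrist");cv2.imwrite("pics/w6.png",f["image"][90:310,180:460].repeat(2,0).repeat(2,1))
np.savez("w6.npz",**f); go(560.9,65.1,55,-91.8)
E
```

```text
time: 16.95
eef_pos: [0.5616, 0.064, 0.1062]
t 16.95 p [561.6  64.  106.2] a -91.88 z [ 0. -0. -1.] F [ 0.4  0.1 -2.4] w 43.7 g 35.0
go [-0.09  0.07  5.13] [-0.     0.    -0.001]
```

View pics/w6.png

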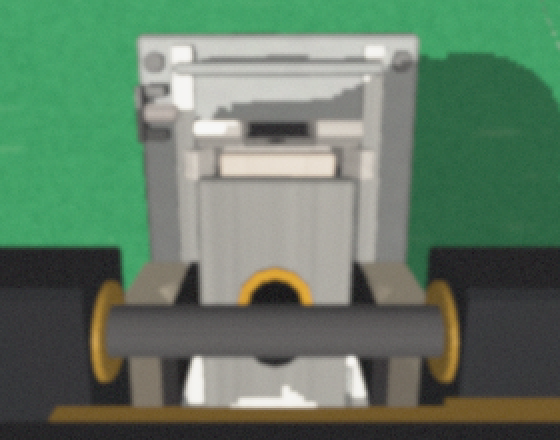

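The cover is held level with its knob up, and the spacer sits flat below. The cover's front edge is at crop row 180 and the spacer's at row 153.

```bash
python3 - <<'E'
from h import *
f=np.load("w6.npz"); s=lambda P:np.array(P)/2+[180,90]
print("spacer",ray(f,s([[220,153],[336,153]]),.054).round(4))
print("cover",ray(f,s([[200,181],[351,181]]),.1132).round(4))
E
```

```text
spacer [[0.5816 0.0305 0.054 ]
 [0.5377 0.0319 0.054 ]]
cover [[0.5816 0.0285 0.1132]
 [0.5399 0.0299 0.1132]]
```

```bash
python3 -m pendant '[[0.6,-0.1,0.05,1.5,0,0,0],[0.6,-0.1,0.05,2.5,0,0,0],[0.6,-0.1,0.05,3.4,0,0,0],[0.6,-0.1,0.05,4.2,0,0,0],[0.6,-0.1,0.05,4.8,0,0,0],[0.6,-0.1,0.05,4.8,0,0,0]]' | sed -n '1,6p'
python3 - <<'E'
from h import *
st()
E
```

```text
time: 17.75
eef_pos: [0.5605, 0.0662, 0.0576]
ee_rot: [-0.696, 0.718, 0.0, -0.0]
force: [-1.0, -0.1, -0.9]
grip_width: 0.499
grasp_force: 35.0
t 17.75 p [560.5  66.2  57.6] a -91.77 z [-0.001 -0.    -1.   ] F [-1.  -0.1 -0.9] w 43.9 g 35.0
```

```bash
python3 -m pendant '[[0.6,0,0,0.1,0,0,0],[0.6,0,0,0.2,0,0,0],[0.6,0,0,0.25,0,0,0],[0.6,0,0,0.25,0,0,0]]' | sed -n '1,6p'
```

```text
time: 18.25
eef_pos: [0.5608, 0.0663, 0.0557]
ee_rot: [-0.696, 0.718, -0.0, 0.0]
force: [-0.1, 0.6, -1.9]
grip_width: 0.494
grasp_force: 35.0
```

```bash
python3 -m pendant '[[0.6,0,0,0.05,0,0,0],[0.6,0,0,0.1,0,0,0],[0.6,0,0,0.1,0,0,0]]' | sed -n '1,6p'
```

```text
time: 18.62
eef_pos: [0.5609, 0.0663, 0.055]
ee_rot: [-0.696, 0.718, -0.0, 0.0]
force: [-3.3, 0.3, 5.8]
grip_width: 0.492
grasp_force: 35.0
```

Seated and in contact. Release, lift clear, and check the stack and the tab position with the cameras.

```bash
python3 -m pendant '[[0.35,0,0,0,0,0,0],[0.35,0,0,0,0,0,0],[0.3,0,0,-1,0,0,0],[0.2,0,0,-6,0,0,0],[0.6,0,0,-12,0,0,0],[1,0,0,-12,0,0,0]]' 20 | sed -n '1,2p'
python3 - <<'E'
from h import *; from workcell import *
st(); f=grab_frame("wrist");g=np.load("top.npz")
cv2.imwrite("pics/w7.png",f["image"][90:310,180:460].repeat(2,0).repeat(2,1))
m=(g["image"].max(2)<60).astype(np.uint8); m[:, :212]=0; m[:,236:]=0; m[:180]=0; m[210:]=0
n,l,s,c=cv2.connectedComponentsWithStats(m); print(s[1:],c[1:])
print("tab pred px",proj(g,[[.565,.221,.132]]))
go(566,258,175,-91.8)
E
```

```text
time: 19.38
eef_pos: [0.5639, 0.0672, 0.1807]
t 19.38 p [563.9  67.2 180.7] a -91.73 z [ 0.01   0.003 -1.   ] F [-0.1  0.1 -1. ] w 55.6 g 0.0
[[220 184   8  18 112]] [[223.14285714 192.76785714]]
tab pred px [[220.08070216 191.56494789]]
go [-19.11   0.21   0.33] [-0.005  0.003  0.001]
```

View pics/w7.png

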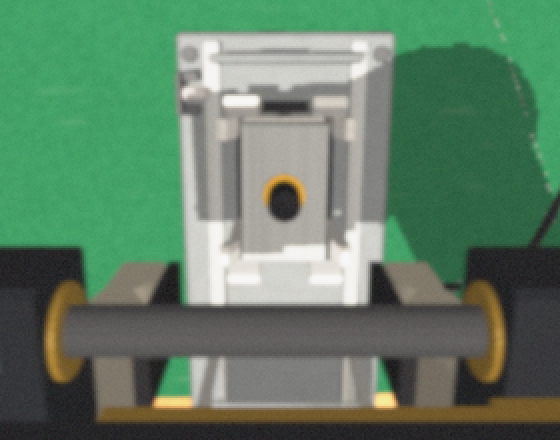

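The stack lies square between the posts, with the cover in the middle and the knob up at (284,200). Now I'll go over the tab to behind the guard, fingers shut.

```bash
python3 -m pendant '[[1,-19.1,0.2,0,0,0,0],[1,-19.1,0.2,0,0,0,0],[1,-19.1,0.2,0,0,0,0],[1,-19.1,0.2,0,0,0,0],[1,-19.1,0.2,0,0,0,0],[1,-19.1,0.2,0,0,0,0],[1,-19.1,0.2,4,0,0,0],[1,-19.1,0.2,6.6,0,0,0],[1,-19.1,0.2,6.6,0,0,0]]' | sed -n '1,6p'
python3 - <<'E'
from h import *
st(); go(565.7,235,112,-91.8)
E
```

```text
time: 20.55
eef_pos: [0.5637, 0.2551, 0.1068]
ee_rot: [-0.695, 0.719, 0.0, -0.002]
force: [-0.2, 0.2, 0.2]
grip_width: 0.008
grasp_force: 0.0
t 20.55 p [563.7 255.1 106.8] a -91.88 z [-0.003 -0.003 -1.   ] F [-0.2  0.2  0.2] w 0.7 g 0.0
go [ 2.   -0.27 -0.51] [ 0.003 -0.003 -0.001]
```

```bash
python3 -m pendant '[[1,0.8,-0.2,-0.4,0,0,0],[1,1.4,-0.2,-0.4,0,0,0],[1,2,-0.2,-0.4,0,0,0],[1,2.8,-0.2,-0.4,0,0,0],[1,4,-0.2,-0.4,0,0,0],[1,5.2,-0.2,-0.4,0,0,0],[1,6.4,-0.2,-0.4,0,0,0]]' | sed -n '1,6p'
python3 - <<'E'
from h import *
st()
E
```

```text
time: 21.42
eef_pos: [0.5648, 0.1924, 0.1126]
ee_rot: [-0.696, 0.718, -0.0, 0.0]
force: [1.1, 1.4, 1.0]
grip_width: 0.007
grasp_force: 0.7
t 21.43 p [564.8 192.4 112.6] a -91.78 z [ 0.  0. -1.] F [1.1 1.4 1. ] w 0.6 g 0.7
```

```bash
python3 -m pendant '[[1,1,0,0,0,0,0],[1,2.2,0,0,0,0,0],[1,3.4,0,0,0,0,0],[1,4.6,0,0,0,0,0],[1,5.8,0,0,0,0,0],[1,7,0,0,0,0,0],[1,8,0,0,0,0,0],[1,8.8,0,0,0,0,0],[1,9.2,0,0,0,0,0]]' | sed -n '1,6p'
```

```text
time: 22.55
eef_pos: [0.5617, 0.1007, 0.1125]
ee_rot: [-0.696, 0.718, 0.0, -0.0]
force: [0.4, 0.8, 0.8]
grip_width: 0.006
grasp_force: 0.6
```

```bash
python3 -m pendant '[[1,0.2,0,0,0,0,0],[1,0.4,0,0,0,0,0],[1,0.6,0,0,0,0,0],[1,0.8,0,0,0,0,0],[1,1.0,0,0,0,0,0]]' | sed -n '1,6p'
```

```text
time: 23.18
eef_pos: [0.5615, 0.0925, 0.1125]
ee_rot: [-0.696, 0.718, 0.001, 0.001]
force: [-3.9, 11.2, 2.0]
grip_width: 0.004
grasp_force: 5.6
```

At the catch: the force is building. I'll press on in small steps.

```bash
python3 -m pendant '[[1,0.15,0,0,0,0,0],[1,0.3,0,0,0,0,0],[1,0.45,0,0,0,0,0],[1,0.6,0,0,0,0,0]]' | sed -n '1,6p'
```

```text
time: 23.68
eef_pos: [0.5613, 0.0855, 0.1125]
ee_rot: [-0.696, 0.718, 0.0, 0.0]
force: [-1.5, 2.1, 0.6]
grip_width: 0.003
grasp_force: 1.3
```

```bash
python3 -m pendant '[[1,0.1,0,0,0,0,0],[1,0.2,0,0,0,0,0],[1,0.3,0,0,0,0,0]]' | sed -n '1,6p'
```

```text
time: 24.05
eef_pos: [0.5612, 0.0819, 0.1125]
ee_rot: [-0.696, 0.718, -0.0, -0.0]
force: [-0.9, 0.1, 0.2]
grip_width: 0.007
grasp_force: 0.4
```

```bash
python3 -m pendant '[[1,0.1,0,0,0,0,0],[1,0.2,0,0,0,0,0],[1,0.2,0,0,0,0,0]]' | sed -n '1,6p'
```

```text
time: 24.42
eef_pos: [0.5613, 0.0814, 0.1125]
ee_rot: [-0.696, 0.718, 0.0, 0.001]
force: [-2.6, 7.1, 0.8]
grip_width: 0.003
grasp_force: 3.5
```

```bash
python3 -m pendant '[[1,0.1,0,0,0,0,0],[1,0.15,0,0,0,0,0]]' | sed -n '1,5p'; python3 -m pendant '[[1,-1,0,0,0,0,0],[1,-3,0,0,0,0,0],[1,-5,0,-3,0,0,0],[1,-8,0,-8,0,0,0],[1,-12,0,-12,0,0,0],[1,-16,0,-12,0,0,0],[1,-16,0,-12,0,0,0]]' | sed -n '1,5p'
python3 - <<'E'
from h import *; from workcell import *
st(); f=grab_frame("top"); g=grab_frame("side")
a=cv2.resize(f["image"][130:260,195:425],None,fx=3.3,fy=3.3,interpolation=cv2.INTER_CUBIC)
b=cv2.resize(g["image"][150:280,260:400],None,fx=3,fy=3)[:170*3]
print(a.shape,b.shape); cv2.imwrite("pics/end.png",a); im=f["image"]
m=(im.max(2)<60).astype(np.uint8); m[:,:230]=0;m[:,310:]=0;m[:180]=0;m[:,:][215:]=0
n,l,s,c=cv2.connectedComponentsWithStats(m)
print(s[1:],c[1:].round(1)); print("tab pred",proj(f,[[.5603,.066,.132]]),"top face tip pred at 5mm short",proj(f,[[.5603,.071,.132]]))
E
```

```text
time: 24.68
eef_pos: [0.5613, 0.0812, 0.1125]
ee_rot: [-0.696, 0.718, 0.001, 0.002]
force: [-5.1, 15.4, 0.5]
grip_width: 0.005
time: 25.55
eef_pos: [0.5661, 0.2418, 0.2327]
ee_rot: [-0.697, 0.717, -0.0, 0.0]
force: [-0.2, -0.9, -0.7]
grip_width: 0.003
t 25.55 p [566.1 241.8 232.7] a -91.63 z [ 0.001  0.    -1.   ] F [-0.2 -0.9 -0.7] w 0.2 g 0.0
(429, 759, 3) (390, 420, 3)
[[275 186   7  18  89]
 [303 188   1   2   2]
 [303 191   1   2   2]] [[278.  194.9]
 [303.  188.5]
 [303.  191.5]]
tab pred [[276.33083476 193.4576892 ]] top face tip pred at 5mm short [[274.51911116 193.45122958]]
```

View pics/end.png

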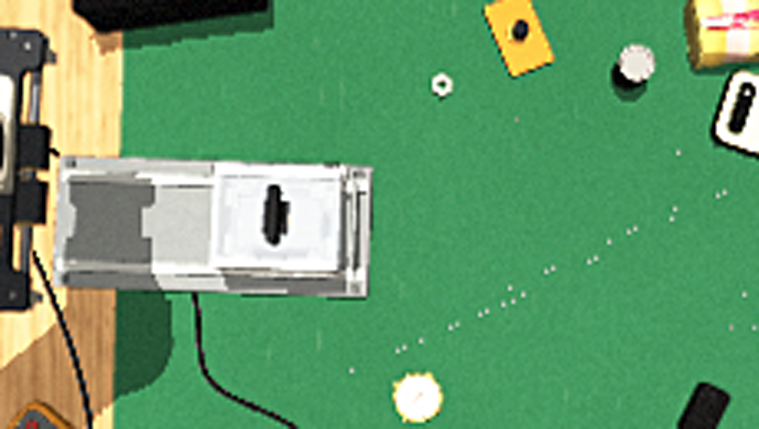

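The guard is home: the tab is straight above the pocket, and the force rose at the catch, dropped, then met a hard stop. The other things on the table are untouched. Handing in.

```bash
python3 -c "from workcell import job_done; print(job_done())"
```

```text
the job is handed in; nothing more can be done
None
```

I handed the job in at about 26 s: block, spacer and cover plate (knob up) are seated in order, and the guard is pushed over them past its catch to the hard stop; no verdict came back.

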